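# Load a keypad into the function tester and run its two-stage key

## Robot

A 7-joint arm with a two-finger parallel gripper is mounted at the origin on the work surface. World frame = base frame: x ahead of the robot, y to its left, z up, the work surface at z = 0. Lengths are in mm, angles in degrees, forces in N, time in s.
With the tool pointing down it reaches from about 425 to 875 mm from the base axis. Payload 4.7 kg.
Tool frame: the origin (TCP) lies on the centre line of the jaws, within the pads' length; the fingertips stand 25 mm ahead of it and the grasp point (between the pads) lies 6 mm ahead of it; x points along the fingers, z is the direction in which the jaws open and shut, and the axes are right-handed (so a half turn about x gives the same grasp; the last joint's range is limited). The gripper opens to 85 mm and grips with 20 to 120 N. Pads are 22 mm wide; open, the fingers measure 114 mm over their backs; the gripper's body (76 mm by 85 mm) begins 54 mm behind the grasp point. The pads swing forward as they close: fully open they stand 13 mm farther back than shut.
Start: joints at [-74.307, 18.392, -4.016, 83.108, 1.295, 78.541, -3.26], TCP at [167.002, 628.198, 256.349] pointing down, gripper open.
Joint ranges: [-163.93, 163.93], [-17.29, 119.83], [-79.2, 71.16], [3.27, 140.29], [-89.18, 269.18], [5.43, 117.66], [-154.24, 154.24]. Speed limits (degrees/s): [147.25, 147.25, 180, 180, 180, 180, 180].

## Interface

Orientations are given as a 3x3 rotation matrix whose columns are the frame's x, y, z axes.
In Python, from bench import get_obs, viewer, order gives the robot as it stands. The module is installed in compiled form; this text tells all that it offers.
- The arm moves only by the shell command python3 -m handwheel 'ROWS' [OPENING] [FORCE]. ROWS is text: rows parted by semicolons, each of 4 numbers parted by spaces: the shift along the tool's x, y, z each as a share of 0.5 m, from -1 to 1, then the turn about the tool's x as a share of 60 degrees, from -1 to 1. In form: x y z yaw; .... A call has 1 to 12 rows; each row is the pose to reach, as a shift and turn from the pose measured when the call began, along the tool's axes at that moment; what a row does not reach only later rows make up. A row lasts 1/10 s, in which the tool goes at most 50 mm and 8.59 degrees, less where a joint would pass 70% of its speed; a pose out of reach is approached as far as the arm can. A call with a number of a shift or a turn outside -1 to 1 is refused whole. A call with a gripper value outside its range is refused whole. OPENING is the opening, from 0 (shut) to 1 (fully open), set as the call begins (- or left out, the last holds). The fingers move at their own pace and stop on an object; FORCE is the grip in N (left out, the last holds). Time passes only in rows, so rows that repeat a pose let the fingers close. It gives the time, the measured TCP pose, the force and the opening at its end, in the units of the state.
- get_obs(): the state, without advancing time (a new reading comes with each control period).
- viewer.get_image(name): name is "side" or "top"; returns a dict with "frame" (384x512x3 uint8, red, green, blue), "fovy" (degrees; the focal length in pixels is half the picture's height over the tangent of half this angle, whatever the lens; pixels are square), "cx", "cy" (the principal point, pixels), "rvec" (rotation vector, rad) and "tvec" (3), from world to camera coordinates, as OpenCV has them. Camera axes: x right, y down, z forward; pixel columns grow to the right and rows downward; lengths in mm; the calibration is good to about 2 mm. A picture is of the moment at which its call begins. There is no depth.
- order.finish_job(): hands the job in, once; it reports no verdict.
The state is a dict: "t": time; "joint_pos": joint angles; "joint_velocities": joint speeds; "tau": joint torques, N m; "eef_pos": TCP position; "eef_rot": TCP orientation; "wrist_force": force on the tool from outside, world axes, zero at the start; "wrist_torque": the same for the moment, N m; "grip_width": finger opening in mm.
Only numpy, scipy, OpenCV 4.12 (cv2) and the standard library are available. Lean on these libraries where they do the work, as an engineer would, in place of code of your own. Each camera call takes 0.05 s, during which the arm holds its last target.

## Task

Draw the keypad out of its storage sleeve, set it down flat on the mat clear of sleeve and tester and let go, then take it again farther back, slide it plug first fully home into the slot of the tester, and let go. Then press the big round key on the tester down to its first click only and hold it there for about a second, and from there press it fully down until it locks, and let go of it. Leave the other things on the mat where they are.

Things in the scene. Friction and masses are not known exactly. Their poses are not given: they have to be found in the camera images.
- keypad: Loose keypad, 0.15 to 0.31 kg: grey case 146 x 48 x 22 mm high, ten white keycaps on its middle (90 x 36 mm field centred 7 mm behind the origin, to 30 mm high), a steel plug tongue 22 wide standing out 14 mm from one end. Origin: underside, middle of the overall 160 mm; x points to the plug (case x -80 to +66 mm, plug to +80), z up. Starts in the sleeve, plug and 50 to 65 mm of case out.
- keypad_plug (a point): Tip of the keypad's plug, on its axis, 11 mm above the underside. The 28 mm of case at either end carry no keys.
- keypad_tail (a point): Middle of the keypad's plain end face, 11 mm above the underside.
- sleeve: Fixed plywood storage sleeve at the robot's left: a roofed flat tunnel, outside 100 long, 64 wide, 44 mm high, inside 56 wide, 40 mm high, shut at the back, open in front; its floor is the mat (top at z = 3 mm, also under all else). Origin: centre of its underside on the mat; x points out of the mouth, which lies at x = +50 mm.
- sleeve_mouth (a point): Middle of the sleeve's mouth, on the mat.
- tester: Fixed grey tester at the robot's right: block 120 wide, 62 mm high. Origin: centre of its underside on the mat; x points out of the slot's mouth. Slot along x, floor the mat, 54 wide, 40 mm high, flaring from x = +33 to 72 mm wide at the mouth (x = +55), ending at a stop wall at x = -50 mm; 55 mm of the keypad stay out when home. Roof to x = +50; the key on it at x = -10, y = 0.
- tester_stop (a point): Middle of the stop wall at the end of the slot, 11 mm above the mat: the plug's tip rests here when the keypad is home.
- tester_mouth (a point): Middle of the mouth of the slot, on the mat.
- key_collar (a point): Top centre of the key's fixed steel collar (60 mm across, 10 mm high) on the tester's roof, 72 mm above the mat. The key is a grey round cap 42 mm across on the collar's axis, moving straight down; its untouched top stands 15 to 23 mm above this point, differing from start to start.
- key_cap (a joint): First stage of the key, metres pressed: 0 up, 0.005 at the first click (its stop). Sprung: begins to move at 1.5 N, reaches the stop at 4 N, springs back when released. Beyond it the key stands firm until about 11 N.
- key_stage (a joint): Second stage, metres pressed beyond the first: 0 up, 0.006 fully down, hard stop. Moves only under more than about 11 N and locks: it stays as far down as it was pushed and never returns, so pushing through before the first click was held spoils the run. Half pressed: key_cap above 0.004, key_stage below 0.0015.
- spool: Bystander: green spool of wire, 64 mm across, 44 mm high. Origin: centre of the underside.
- tape: Bystander: roll of tape lying flat, 90 mm across, 24 mm high. Origin: centre of the underside.
- switch_pad: Bystander: square board of nine key switches, 85 x 85 mm, 20 mm high. Origin: centre of the underside.
- bottle: Bystander: clear bottle, 64 mm across, 200 mm high, standing. Origin: centre of the underside.
- screwdriver: Bystander: screwdriver lying on the mat, about 200 mm long. Origin: near its middle, underside.
- parts_box: Bystander: open parts box 100 x 75 x 35 mm. Origin: centre of the underside.
- flux_jar: Bystander: small amber jar, 52 mm across, 60 mm high. Origin: centre of the underside.
Not all that is in view belongs to the job. Of the things that look like the keypad, the larger one is meant.

How it is judged (in metres and radians):
On the way, in this order (a step that is already met when the one before it is completed fails the run):
1. the keypad lies on the mat, clear of sleeve and tester, let go (x of keypad_tail in the frame of sleeve above 0.052 m and x of keypad_plug in the frame of tester above 0.056 m and height (world z) of keypad below 0.008 m and angle between keypad's own z axis and vertical below 0.08 rad and contact force between keypad and the fingers below 0.1 N), for 0.2 s.
2. the keypad is home in the slot, plug within 6 mm of the stop, and let go (distance between keypad_plug and tester_stop below 0.006 m and contact force between keypad and the fingers below 0.1 N), for 0.2 s.
3. the key is held at its first click for half a second, the second stage not moved by 1.5 mm (distance between keypad_plug and tester_stop below 0.006 m and value of joint key_cap above 0.004 m and value of joint key_stage below 0.0015 m), for 0.5 s.
4. the key is pressed fully down, second stage beyond 4.5 mm (distance between keypad_plug and tester_stop below 0.006 m and value of joint key_cap above 0.004 m and value of joint key_stage above 0.0045 m), for 0.05 s.
At the end, for the whole second after the job is handed in: The keypad lies flat and at rest in the tester's slot with its plug within 6 mm of the stop wall; the key is locked down (second stage pressed more than 4.5 of 6 mm) and let go (first stage back within 2 mm) (distance between keypad_plug and tester_stop below 0.006 m and angle between keypad's own z axis and vertical below 0.08 rad and linear speed of keypad below 0.02 m/s and value of joint key_stage above 0.0045 m and value of joint key_cap below 0.002 m); the robot touches nothing.
It fails at once if one of the other things on the mat is moved by more than 30 mm (distance of any of spool, tape, switch_pad, bottle, screwdriver, parts_box, flux_jar from where it was at the start of the episode above 0.03 m).
It also fails if it takes over 58 s, if anything falls off the work surface, if the arm or the gripper's body presses on something with over 40 N, if the wrist force passes 120 N, or if a joint passes its speed limit or range.

## Working session

There is one attempt and no reset: what is moved stays moved. The work goes in short steps, Python scripts to look and compute and a shell command to move; the robot and the scene stay as the last step left them, time stands still between calls to the robot, and variables do not carry over. Pictures are saved under pics/ and viewed, and the job is handed in when it is done.

```bash
mkdir -p pics; ls; cat > h.py <<'E'
import numpy as np,cv2
from bench import get_obs,viewer
def cam(n):
    d=viewer.get_image(n);f=192/np.tan(np.radians(d['fovy'])/2)
    K=np.array([[f,0,d['cx']],[0,f,d['cy']],[0,0,1.]]);return d,K
def save(n,p,crop=None,s=1):
    d,K=cam(n);im=d['frame'][:,:,::-1]
    if crop: x0,y0,x1,y1=crop;im=im[y0:y1,x0:x1]
    im=cv2.resize(im,None,fx=s,fy=s,interpolation=cv2.INTER_CUBIC);cv2.imwrite('pics/'+p,im);return d,K
def ray(d,K,u,v,z):
    R=cv2.Rodrigues(np.array(d['rvec']))[0];t=np.array(d['tvec']).ravel()
    c=-R.T@t
    w=R.T@np.linalg.inv(K)@np.array([u,v,1.]);return c+w*(z-c[2])/w[2]
def proj(d,K,P): return cv2.projectPoints(np.array(P,float).reshape(-1,3),np.array(d['rvec'],float),np.array(d['tvec'],float),K,None)[0][:,0]
E
python3 - <<'E'
from h import *
for n in('top','side'):
    d,K=save(n,n+'0.png',None,1.5);print({k:v for k,v in d.items() if k!='frame'})
print(get_obs())
E
```

```text
pics
{'fovy': 52.66186744718078, 'cx': 258.5927008831015, 'cy': 189.27724268716847, 'rvec': array([ 2.20323523, -2.15281681,  0.09801252]), 'tvec': array([  30.17445595,  484.67944812, 1015.29281907])}
{'fovy': 45.50913588157921, 'cx': 253.64752769954634, 'cy': 190.4095221251862, 'rvec': array([ 2.18007702, -0.6659959 ,  0.31658744]), 'tvec': array([-374.06128436,  246.52364407, 1193.3606725 ])}
{'t': 0.1, 'joint_pos': array([-74.30684301,  18.43468329,  -4.01592183,  83.16725364,
         1.29546838,  78.54168589,  -3.25924679]), 'joint_velocities': array([ 0.04305805, -0.14481273, -0.02533066, -0.14846154,  0.08153583,
       -0.0563762 ,  0.04197407]), 'tau': array([ 2.22816146e-05, -4.94878578e+01, -3.83827016e-01, -3.15211201e+01,
        1.31353774e-02,  7.53335684e-03,  2.87723287e-05]), 'eef_pos': array([166.90612868, 627.75318962, 255.3401321 ]), 'eef_rot': array([[-3.42930625e-04, -9.66455216e-01,  2.56834962e-01],
       [-1.68520773e-03,  2.56835171e-01,  9.66453752e-01],
       [-9.99998521e-01, -1.01393673e-04, -1.71675444e-03]]), 'wrist_force': array([ 0.92887984, -0.42320275, -0.43742577]), 'wrist_torque': array([-0.04515857,  0.00561621, -0.04317508]), 'grip_width': 85.46438180988129}
```

View pics/top0.png

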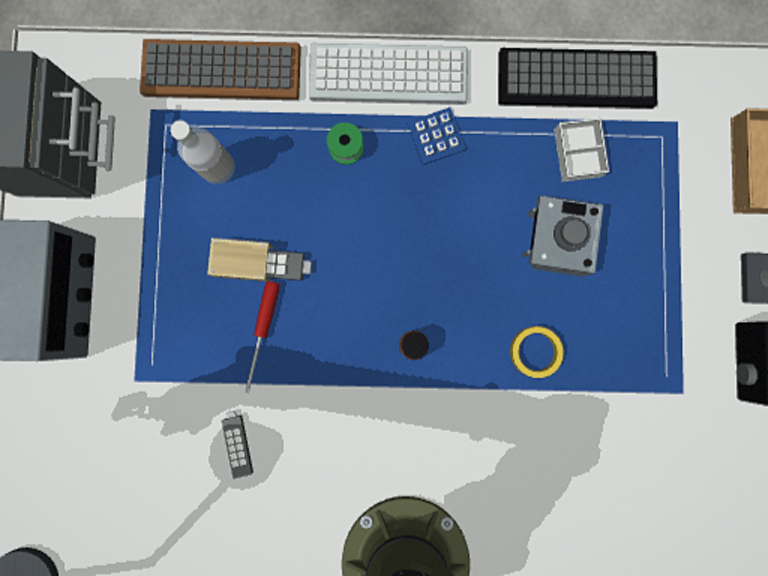

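View pics/side0.png

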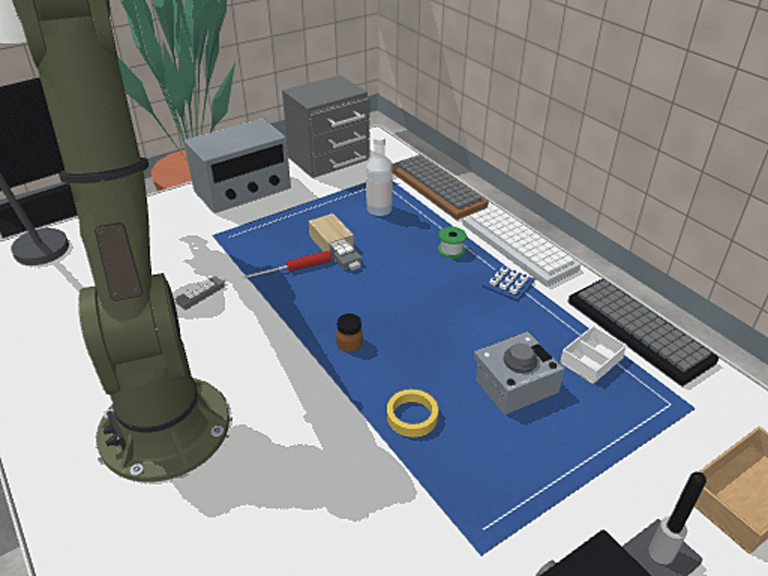

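```bash
python3 - <<'E'
from h import *
for n in('top','side'):
    d,K=save(n,n+'1.png',(120,60,450,290) if n=='top' else None,2 if n=='top' else 1)
    print(n,proj(d,K,[[0,0,0],[167,628,256],[500,0,0],[500,300,0],[500,-300,0]])*1.5)
    R=cv2.Rodrigues(np.array(d['rvec']))[0];print(-R.T@np.ravel(d['tvec']),np.linalg.det(R))
    if n=='top':
        for u,v in[(163,177),(204,178),(400,165),(382,156),(100,75)]:print(u,v,ray(d,K,u,v,3)[:2])
E
```

```text
top [[405.18405934 561.7182196 ]
 [-58.02411812 495.65045233]
 [410.78795694 276.61187342]
 [245.87989085 272.77716115]
 [575.52942215 280.44271162]]
[ 393.62632489   43.23312866 1053.48630111] 0.9999999999999999
163 177 [512.91162747 302.35771888]
204 178 [512.78646412 190.70622194]
400 165 [ 561.12992632 -344.02146227]
382 156 [ 584.8854135  -294.82911301]
100 75 [794.56525185 490.31966323]
side [[165.23993726 427.46167557]
 [112.71494283 129.64092764]
 [400.12385412 319.32826378]
 [325.80274961 247.41536503]
 [497.84367353 413.88169549]]
[-119.02716867 -841.90289749  949.65124679] 0.9999999999999992
```

View pics/top1.png

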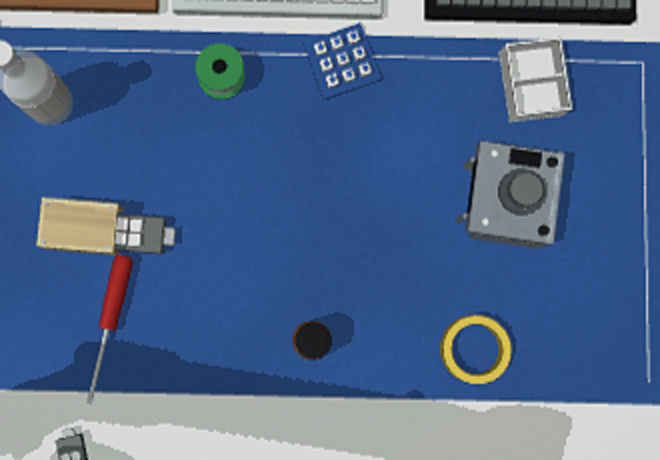

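```bash
python3 - <<'E'
from h import *
save('top','a.png',(130,150,220,195),8)
save('top','b.png',(340,120,420,190),8)
save('side','c.png',(195,130,260,190),8)
save('side','d.png',(305,215,385,280),8)
E
```

```text
(no output)
```

View pics/a.png

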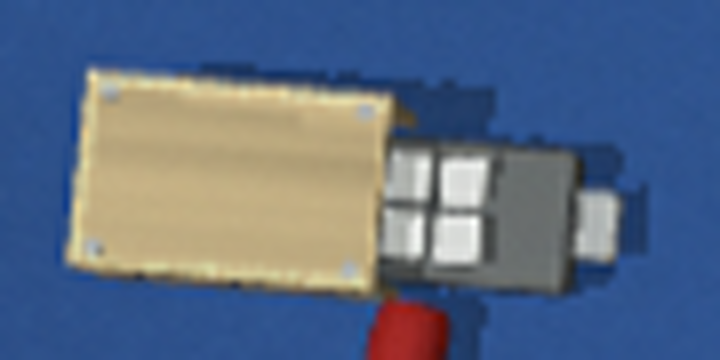

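View pics/b.png

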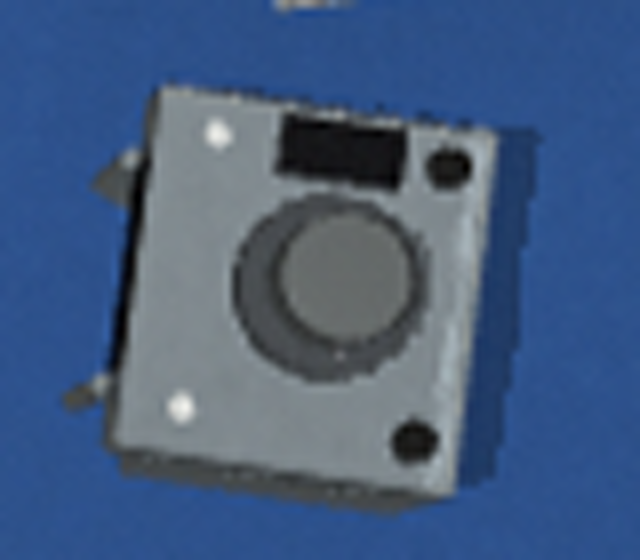

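View pics/c.png

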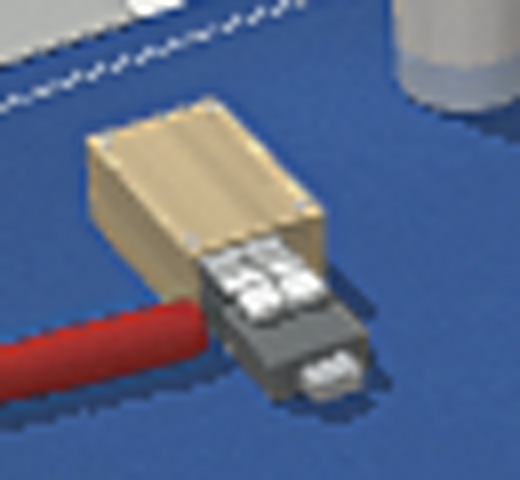

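View pics/d.png

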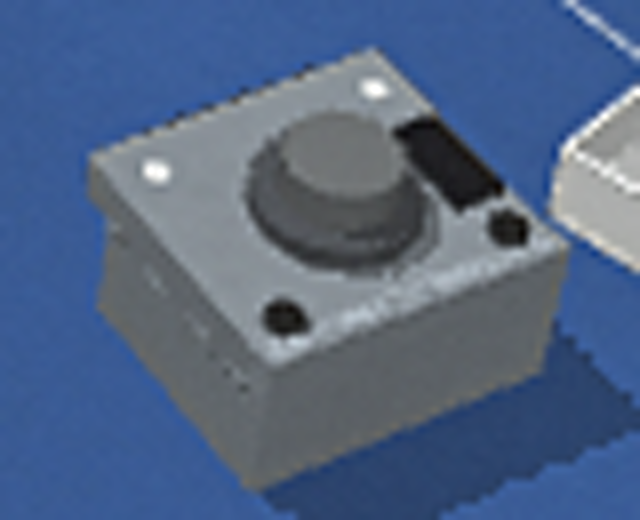

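```bash
cat > fit.py <<'E'
from h import *
from scipy.optimize import least_squares
dt,Kt=cam('top');ds,Ks=cam('side')
def px(o,l): return np.array([[o[0]+(u+.5)/8-.5,o[1]+(v+.5)/8-.5] for u,v in l])
def W(p,L):
    c,s=np.cos(p[2]),np.sin(p[2]);L=np.array(L,float)
    return np.c_[p[0]+c*L[:,0]-s*L[:,1],p[1]+s*L[:,0]+c*L[:,1],L[:,2]]
def run(name,p0,model,obs):
    def f(p): return np.concatenate([(proj(*c,W(p,model(p,i)))-o).ravel() for i,(c,o) in enumerate(obs)])
    r=least_squares(f,p0,loss='soft_l1');print(name,r.x[:2].round(1),np.degrees(r.x[2]).round(2),r.x[3:].round(1),'res',f(r.x).round(1));return r.x
T,S=(dt,Kt),(ds,Ks)
# sleeve, x axis pointing -y
# order: back high x, front highx, front lowx, back lowx ; local +y = world +x when heading -90
m=[[-50,32,47],[50,32,47],[50,-32,47],[-50,-32,47]]
sl=run('sleeve',[510,300,-1.57],lambda p,i:m,[(T,px((130,150),[(92,70),(392,97),(375,295),(68,265)])),(S,px((195,130),[(210,98),(325,213),(200,255),(88,140)]))])
# keypad
k=[[66,24,25],[66,-24,25]]
kp=run('keypad',[510,240,-1.57],lambda p,i:[k+[[80,11,16.5],[80,-11,16.5]],k][i],[(T,px((130,150),[(580,148),(563,292),(620,195),(615,262)])),(S,px((195,130),[(370,345),(271,373)]))])
# tester heading +90: local +y = world -x
te=run('tester',[560,-310,1.57,-50],lambda p,i:[[50,-60,65],[p[3],-60,65],[p[3],60,65],[50,60,65]],[(T,px((340,120),[(165,88),(495,130),(455,495),(112,445)])),(S,px((305,215),[(375,48),(568,245),(268,360),(90,155)]))])
print('collar pred',W(te,[[-10,0,75]]),'obs',ray(dt,Kt,*px((340,120),[(330,287)])[0],75))
# cap top triangulate
o=[px((340,120),[(345,278)]),px((305,215),[(343,155)])]
r=least_squares(lambda P:np.concatenate([(proj(*T,P)-o[0]).ravel(),(proj(*S,P)-o[1]).ravel()]),[560,-310,90]);print('cap',r.x,r.fun)
E
python3 fit.py
```

```text
sleeve [519.5 304.2] -93.33 [] res [-0.5  0.6  0.1  0.3 -0.2 -0.2 -0.1  0.4  1.5  0.2  0.7 -0.2 -0.4  0.2
  0.5  0.1]
keypad [515.5 261.4] -93.64 [] res [-0.1  0.6  0.2  0.4  0.   0.4 -0.2  0.1  1.2 -1.7  0.9 -0.8]
tester [ 573.6 -259.2] 82.65 [-57.5] res [-0.5 -0.2 -0.7  0.7 -1.2  0.6  0.1  0.6  0.7 -0.3  0.8 -0.1  0.8  0.8
  0.3 -0.1]
collar pred [[ 572.32321481 -269.0761505    75.        ]] obs [ 573.15849283 -268.62916825   75.        ]
cap [ 572.01782789 -267.57505605   90.73372869] [-0.30378962  0.47526351  0.58151424 -0.15965395]
```

```bash
cat > plan.py <<'E'
import sys;from h import *
def plan(x,y,z,a):
    o=get_obs();R=np.array(o['eef_rot']);p=np.array(o['eef_pos'])
    d=R.T@(np.array([x,y,z])-p)/500
    cur=np.degrees(np.arctan2(R[1,2],R[0,2]));t=cur-a
    print('t',round(o['t'],2),'pos',p.round(1),'ang',cur.round(2),'zz',R[2].round(3),'F',np.round(o['wrist_force'],1),'w',round(o['grip_width'],1),'j',np.round(o['joint_pos'],0))
    print('share',d.round(4),'yaw deg',round(t,2),'share',round(t/60,4))
plan(*map(float,sys.argv[1:]))
E
python3 plan.py 512.3 210.5 130 -3.6
python3 - <<'E'
from h import *
d,K=cam('top')
for u,v in[(185.6,188.7),(176,188)]:print(ray(d,K,u,v,15))
E
```

```text
t 0.5 pos [167.  628.2 256.3] ang 75.12 zz [-1. -0. -0.] F [0.5 0.1 0.6] w 85.3 j [-74.  18.  -4.  83.   1.  79.  -3.]
share [ 0.2527 -0.882  -0.6299] yaw deg 78.72 share 1.3119
[481.36732772 237.37589914  15.        ]
[482.65270238 263.20678438  15.        ]
```

```bash
python3 -m handwheel '0 -0.08 -0.057 0.1; 0 -0.16 -0.115 0.2; 0 -0.24 -0.172 0.3; 0 -0.32 -0.229 0.4; 0 -0.4 -0.286 0.5; 0 -0.48 -0.343 0.6; 0 -0.56 -0.4 0.7; 0 -0.64 -0.457 0.8; 0 -0.72 -0.514 0.9; 0 -0.8 -0.571 1; 0 -0.88 -0.63 1; 0 -0.882 -0.63 1' 1 40; python3 plan.py 512.1 207.5 70 -3.6
```

```text
t: 1.75
eef_pos: [516.7, 202.2, 257.0]
eef_rot: [[0.003, -0.249, 0.969], [-0.003, 0.969, 0.249], [-1.0, -0.004, 0.002]]
wrist_force: [-0.2, 0.2, 0.3]
grip_width: 85.5
t 1.75 pos [516.7 202.2 257. ] ang 14.4 zz [-1.    -0.004  0.002] F [-0.2  0.2  0.3] w 85.5 j [-45.   7.  22.  98.  -2.  76.  -8.]
share [ 0.3739  0.0141 -0.0071] yaw deg 18.0 share 0.3
```

```bash
python3 -m handwheel '0.08 0.014 -0.007 0.1; 0.16 0.014 -0.007 0.2; 0.24 0.014 -0.007 0.3; 0.32 0.014 -0.007 0.3; 0.35 0.014 -0.007 0.3; 0.374 0.014 -0.007 0.3; 0.374 0.014 -0.007 0.3'; python3 plan.py 512.1 207.5 33 -3.6; python3 -c "
from h import *
save('side','e.png',(180,110,290,200),7);save('top','e2.png',(130,130,240,210),7)"
```

```text
t: 2.45
eef_pos: [512.0, 207.6, 69.6]
eef_rot: [[0.003, 0.062, 0.998], [-0.004, 0.998, -0.062], [-1.0, -0.004, 0.003]]
wrist_force: [0.4, -1.3, -0.5]
grip_width: 85.5
t 2.45 pos [512.  207.6  69.6] ang -3.58 zz [-1.    -0.004  0.003] F [ 0.4 -1.3 -0.5] w 85.5 j [-45.  17.  22. 109.  -7.  55. -22.]
share [0.0731 0.0001 0.0001] yaw deg 0.02 share 0.0003
```

View pics/e.png

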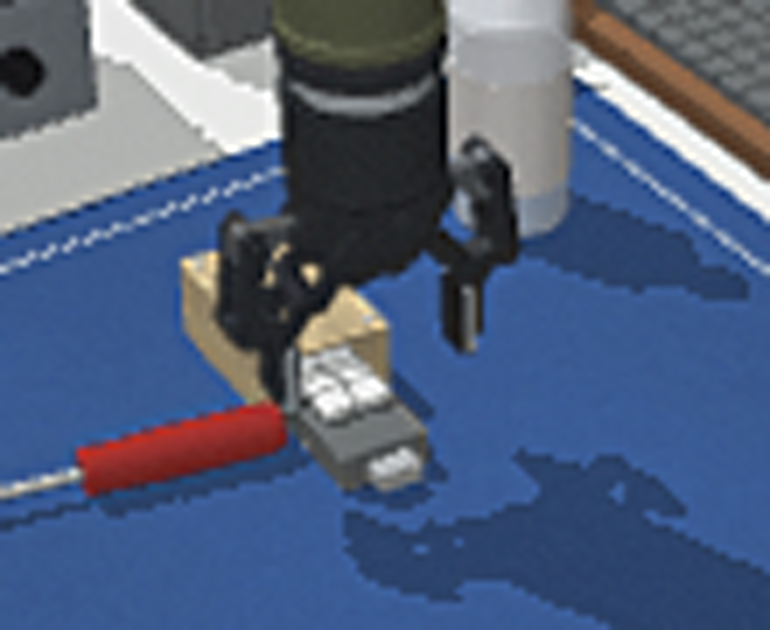

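View pics/e2.png

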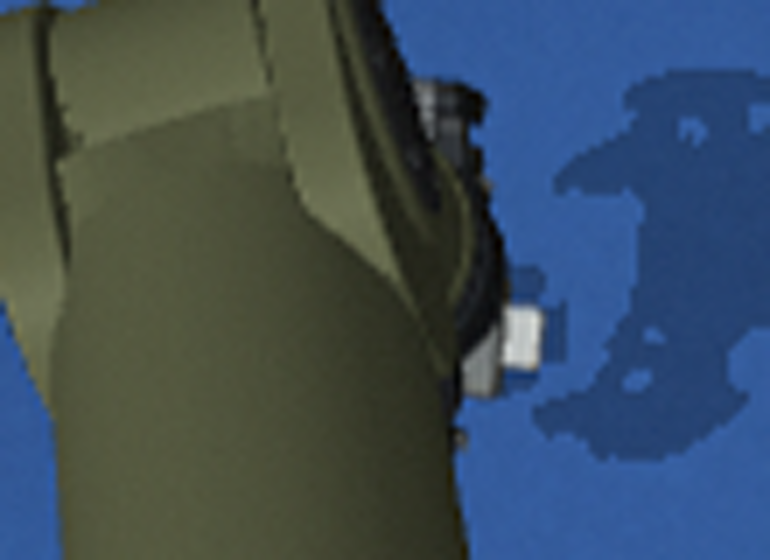

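```bash
python3 -m handwheel '0.03 0 0 0; 0.06 0 0 0; 0.08 0 0 0; 0.08 0 0 0; 0.08 0 0 0'; python3 -m handwheel '0 0 0 0; 0 0 0 0; 0 0 0 0; 0 0 0 0; 0 0 0 0; 0 0 0 0; 0 0 0 0; 0 0 0 0; 0 0 0 0; 0 0 0 0' 0 40; python3 plan.py 512.1 207.5 33 -3.6; python3 -c "
from h import *
save('side','f.png',(180,110,290,200),7)"
```

```text
t: 3.05
eef_pos: [513.3, 207.7, 30.9]
eef_rot: [[0.005, 0.063, 0.998], [-0.003, 0.998, -0.063], [-1.0, -0.002, 0.005]]
wrist_force: [-0.7, 0.0, -0.6]
grip_width: 85.1
t: 4.05
eef_pos: [513.7, 208.0, 31.6]
eef_rot: [[0.006, 0.063, 0.998], [-0.002, 0.998, -0.063], [-1.0, -0.002, 0.006]]
wrist_force: [-0.3, 0.1, 5.9]
grip_width: 47.1
t 4.05 pos [513.7 208.   31.6] ang -3.6 zz [-1.    -0.002  0.006] F [-0.3  0.1  5.9] w 47.1 j [-44.  20.  22. 111.  -9.  51. -21.]
share [-0.0028 -0.0011 -0.0032] yaw deg 0.0 share 0.0
```

View pics/f.png

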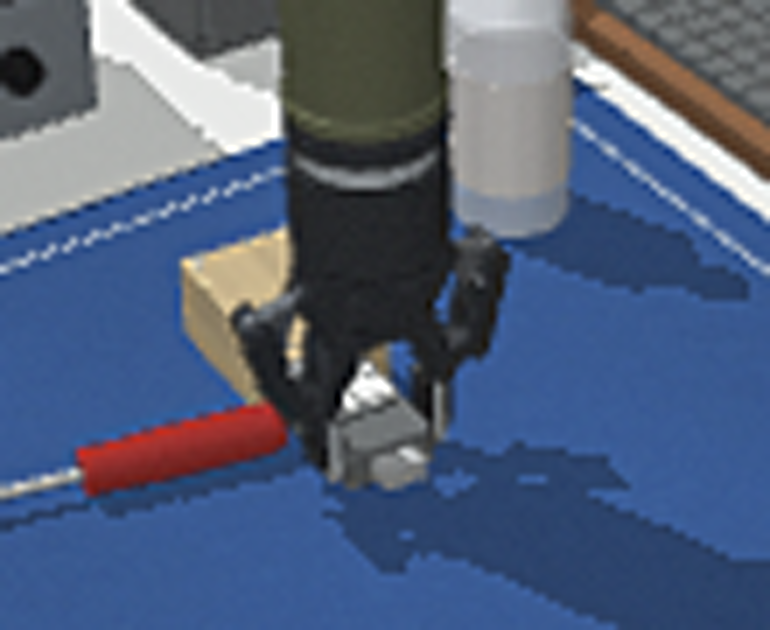

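```bash
python3 -m handwheel '-0.003 -0.03 0 0; -0.003 -0.07 0 0; -0.003 -0.12 0 0; -0.003 -0.17 0 0; -0.003 -0.22 0 0; -0.003 -0.27 0 0; -0.003 -0.3 0 0; -0.003 -0.3 0 0; -0.003 -0.3 0 0'; python3 plan.py 620 48 32 -7.35;  python3 -c "
from h import *
save('side','g.png',(180,110,320,210),5.5);save('top','g2.png',(130,100,290,230),5)"
```

```text
t: 5.0
eef_pos: [504.2, 58.7, 33.2]
eef_rot: [[0.005, 0.063, 0.998], [-0.002, 0.998, -0.063], [-1.0, -0.001, 0.005]]
wrist_force: [-0.6, 0.1, -1.2]
grip_width: 46.9
t 5.0 pos [504.2  58.7  33.2] ang -3.62 zz [-1.    -0.001  0.005] F [-0.6  0.1 -1.2] w 46.9 j [-33.  15.  26. 117.  -9.  49.  -6.]
share [ 0.0036 -0.0068  0.2326] yaw deg 3.73 share 0.0621
```

View pics/g.png

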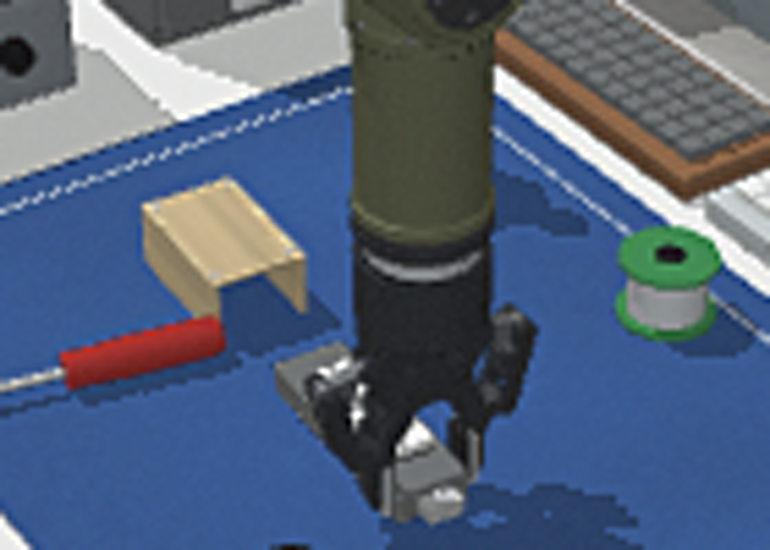

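View pics/g2.png

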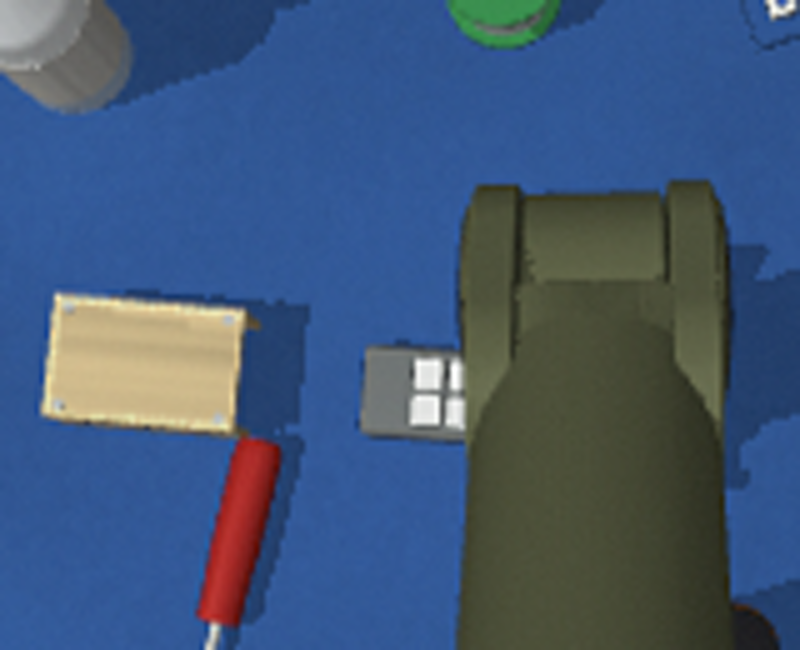

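```bash
python3 -m handwheel '0 -0.002 0.04 0.02; 0 -0.004 0.09 0.04; 0 -0.006 0.14 0.062; 0 -0.008 0.19 0.062; 0 -0.008 0.219 0.062; 0.001 -0.008 0.219 0.062; 0.002 -0.008 0.219 0.062; 0.002 -0.008 0.219 0.062'; python3 -m handwheel '0 0 0 0; 0 0 0 0; 0 0 0 0; 0 0 0 0; -0.05 0 0 0; -0.12 0 0 0; -0.2 0 0 0; -0.28 0 0 0; -0.28 0 0 0' 1;python3 plan.py 613 48 100 -7.35
```

```text
t: 5.9
eef_pos: [612.1, 50.0, 32.3]
eef_rot: [[0.004, 0.124, 0.992], [-0.001, 0.992, -0.124], [-1.0, -0.001, 0.004]]
wrist_force: [-0.5, 0.4, -0.9]
grip_width: 47.3
t: 6.8
eef_pos: [615.4, 50.1, 179.1]
eef_rot: [[0.015, 0.125, 0.992], [0.001, 0.992, -0.125], [-1.0, 0.003, 0.015]]
wrist_force: [0.5, 0.4, -0.2]
grip_width: 85.5
t 6.8 pos [615.4  50.1 179.1] ang -7.16 zz [-1.     0.003  0.015] F [ 0.5  0.4 -0.2] w 85.5 j [-31.  18.  29.  95.  -9.  68.  -7.]
share [ 0.1581 -0.0053 -0.0065] yaw deg 0.19 share 0.0031
```

```bash
python3 -m handwheel '0 0.08 0 0; 0 0.16 0 0; 0 0.235 0 0; 0 0.235 0 0';python3 -c "
from h import *
save('side','h.png',(180,110,400,280),3.6);save('top','h2.png',(130,80,410,240),2.8)"
```

```text
t: 7.2
eef_pos: [629.0, 175.3, 178.4]
eef_rot: [[0.014, 0.115, 0.993], [0.005, 0.993, -0.115], [-1.0, 0.007, 0.013]]
wrist_force: [-0.3, 1.4, -0.1]
grip_width: 85.4
```

View pics/h.png

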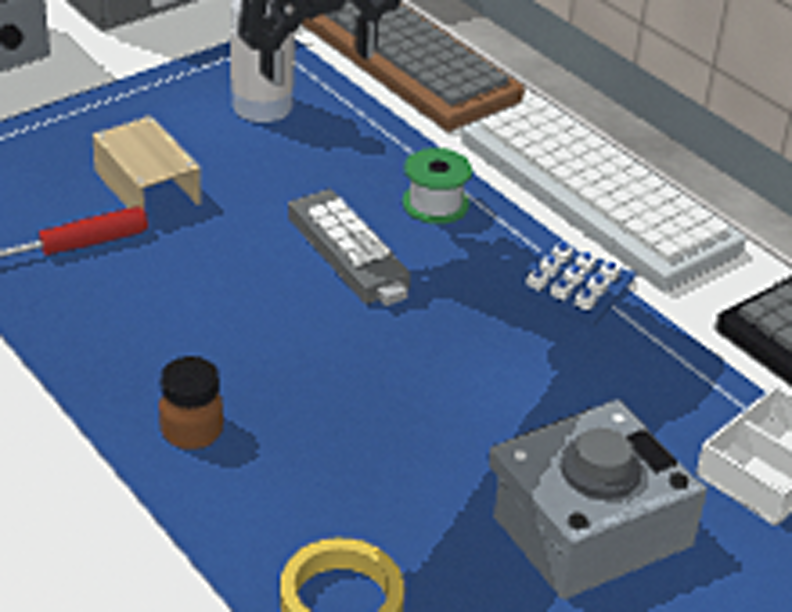

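View pics/h2.png

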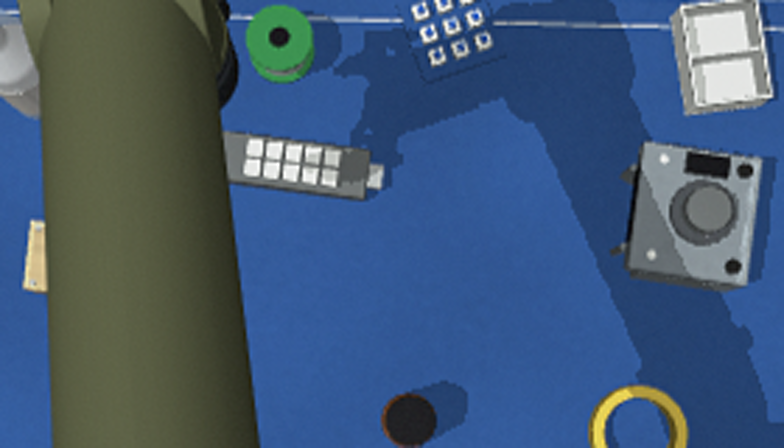

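```bash
python3 -c "
from h import *
save('side','i.png',(255,155,305,200),14);save('top','i2.png',(205,120,275,160),11)"
```

```text
(no output)
```

View pics/i.png

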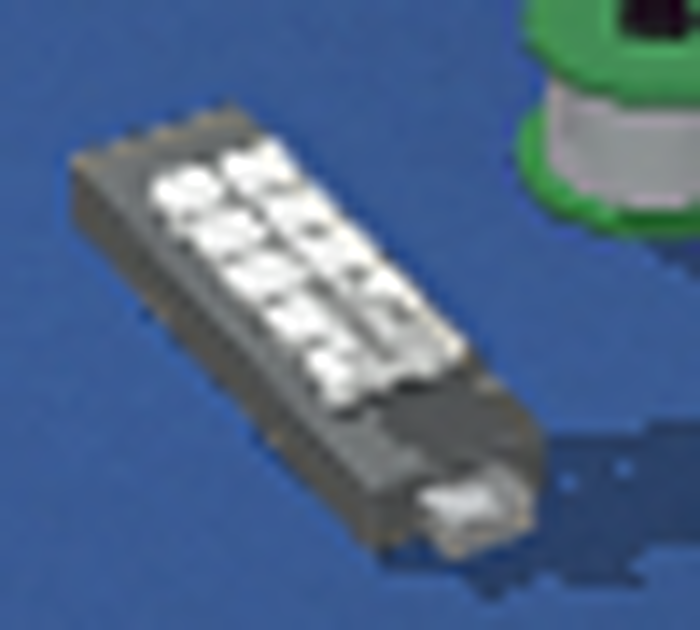

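View pics/i2.png

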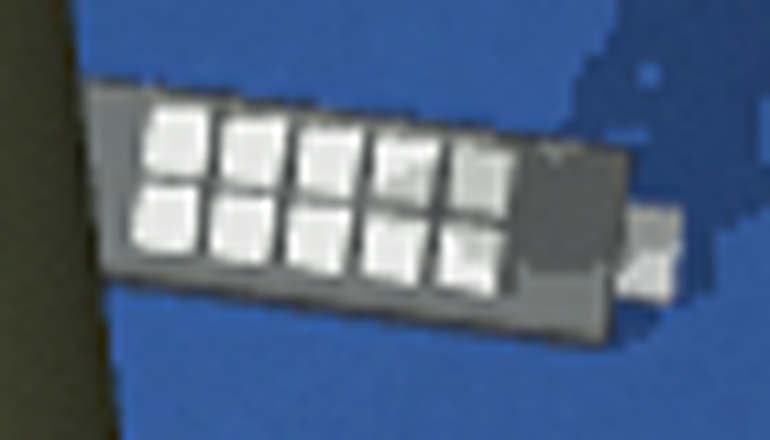

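```bash
sed -i 's#/8-.5#/s-.5#g; s#def px(o,l)#def px(o,l,s=8)#' fit.py; cat >> fit.py <<'E'
m2=[[66,24,25],[66,-24,25],[80,11,16.5],[80,-11,16.5]];m3=[[-80,24,25],[66,24,25],[66,-24,25],[-80,-24,25]]
k2=run('keypad2',[620,100,-1.7],lambda p,i:[m2,m3][i],[(T,px((205,120),[(628,148),(608,345),(684,205),(670,303)],11)),(S,px((255,155),[(237,105),(543,430),(375,490),(75,158)],14))])
print('in tester frame:', [ (np.array([[np.cos(te[2]),np.sin(te[2])],[-np.sin(te[2]),np.cos(te[2])]])@(k2[:2]-te[:2])).round(1)], 'grasp -66',W(k2,[[-66,0,0]]))
E
python3 fit.py
```

```text
sleeve [519.5 304.2] -93.33 [] res [-0.5  0.6  0.1  0.3 -0.2 -0.2 -0.1  0.4  1.5  0.2  0.7 -0.2 -0.4  0.2
  0.5  0.1]
keypad [515.5 261.4] -93.64 [] res [-0.1  0.6  0.2  0.4  0.   0.4 -0.2  0.1  1.2 -1.7  0.9 -0.8]
tester [ 573.6 -259.2] 82.65 [-57.5] res [-0.5 -0.2 -0.7  0.7 -1.2  0.6  0.1  0.6  0.7 -0.3  0.8 -0.1  0.8  0.8
  0.3 -0.1]
collar pred [[ 572.32321481 -269.0761505    75.        ]] obs [ 573.15849283 -268.62916825   75.        ]
cap [ 572.01782789 -267.57505605   90.73372869] [-0.30378962  0.47526351  0.58151424 -0.15965395]
keypad2 [617.3 104.2] -95.16 [] res [ 0.1  0.2 -0.1 -0.2 -0.4  1.  -0.   0.1  0.1 -0.3  1.3 -0.2  0.6  0.1
 -0.5 -0.1]
in tester frame: [array([366. ,   3.1])] grasp -66 [[623.23895493 169.96996242   0.        ]]
```

```bash
python3 plan.py 623.2 170 70 -5.16
```

```text
t 7.5 pos [630.2 164.6 179.4] ang -7.32 zz [-1.     0.002  0.015] F [ 0.6 -0.3 -0.1] w 85.4 j [-37.  22.  26.  90. -10.  70. -17.]
share [ 0.2186  0.0085 -0.0185] yaw deg -2.16 share -0.036
```

```bash
python3 -m handwheel '0.05 0.0085 -0.0185 -0.036; 0.12 0.0085 -0.0185 -0.036; 0.18 0.0085 -0.0185 -0.036; 0.218 0.0085 -0.0185 -0.036; 0.218 0.0085 -0.0185 -0.036; 0.218 0.0085 -0.0185 -0.036'; python3 plan.py 623.2 170 31.5 -5.16
```

```text
t: 8.1
eef_pos: [623.6, 169.0, 70.8]
eef_rot: [[0.015, 0.092, 0.996], [0.0, 0.996, -0.092], [-1.0, 0.002, 0.015]]
wrist_force: [-0.2, -0.1, -0.7]
grip_width: 85.4
t 8.1 pos [623.6 169.   70.8] ang -5.25 zz [-1.     0.002  0.015] F [-0.2 -0.1 -0.7] w 85.4 j [-36.  27.  24.  96. -12.  58. -14.]
share [ 0.0786  0.0019 -0.0021] yaw deg -0.09 share -0.0015
```

```bash
python3 -m handwheel '0.03 0.002 -0.002 0; 0.06 0.002 -0.002 0; 0.078 0.002 -0.002 0; 0.078 0.002 -0.002 0; 0.078 0.002 -0.002 0; 0.078 0.002 -0.002 0'; python3 -m handwheel '0 0 0 0; 0 0 0 0; 0 0 0 0; 0 0 0 0; 0 0 0 0; 0 0 0 0; 0 0 0 0; 0 0 0 0; 0 0 0 0; 0 0 0 0' 0 50; python3 plan.py 612.6 41 32.5 -7.35;python3 -c "
from h import *
save('side','j.png',(240,120,330,200),8)"
```

```text
t: 8.7
eef_pos: [623.7, 170.1, 32.3]
eef_rot: [[0.016, 0.091, 0.996], [0.0, 0.996, -0.091], [-1.0, 0.002, 0.016]]
wrist_force: [-0.3, -0.1, 0.5]
grip_width: 85.6
t: 9.7
eef_pos: [624.3, 170.3, 33.0]
eef_rot: [[0.017, 0.091, 0.996], [0.001, 0.996, -0.092], [-1.0, 0.003, 0.017]]
wrist_force: [1.1, -0.3, 5.2]
grip_width: 46.8
t 9.7 pos [624.3 170.3  33. ] ang -5.25 zz [-1.     0.003  0.017] F [ 1.1 -0.3  5.2] w 46.8 j [-36.  30.  23.  98. -13.  55. -13.]
share [ 0.0004 -0.2596  0.0003] yaw deg 2.1 share 0.035
```

View pics/j.png

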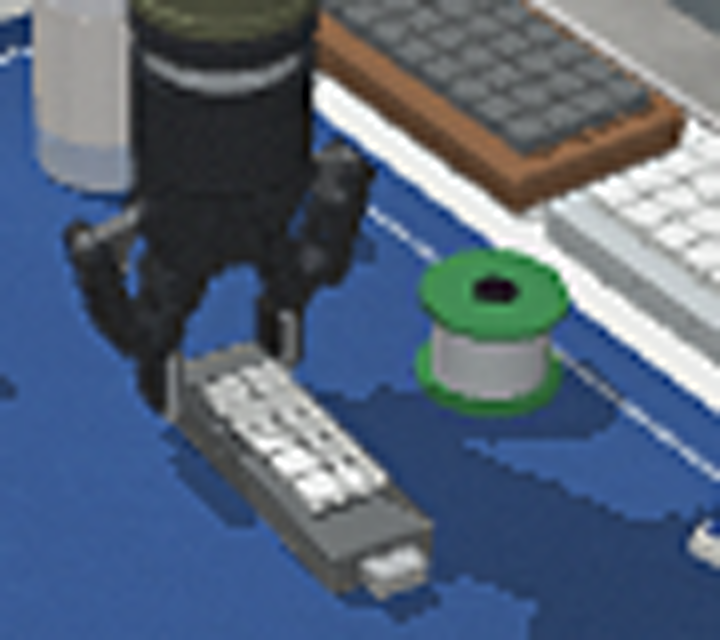

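```bash
python3 plan.py 603.1 -30 34 -7.35
```

```text
t 9.75 pos [624.3 170.3  33. ] ang -5.25 zz [-1.     0.002  0.017] F [ 1.2 -0.3  5.9] w 46.5 j [-36.  30.  23.  98. -13.  55. -13.]
share [-0.0031 -0.4028 -0.0056] yaw deg 2.1 share 0.035
```

```bash
python3 -m handwheel '-0.003 -0.04 0 0.01; -0.003 -0.1 -0.002 0.02; -0.003 -0.16 -0.003 0.035; -0.003 -0.22 -0.004 0.035; -0.003 -0.28 -0.005 0.035; -0.003 -0.34 -0.0056 0.035; -0.003 -0.38 -0.0056 0.035; -0.003 -0.403 -0.0056 0.035; -0.003 -0.403 -0.0056 0.035; -0.003 -0.403 -0.0056 0.035; -0.003 -0.403 -0.0056 0.035'; python3 plan.py 603.1 -30 33 -7.35; python3 -c "
from h import *
save('side','k.png',(265,155,365,235),8);save('top','k2.png',(270,110,380,180),7)"
```

```text
t: 10.85
eef_pos: [603.1, -28.2, 33.7]
eef_rot: [[0.017, 0.126, 0.992], [0.002, 0.992, -0.126], [-1.0, 0.004, 0.017]]
wrist_force: [-0.5, 1.4, -1.6]
grip_width: 46.5
t 10.85 pos [603.1 -28.2  33.7] ang -7.22 zz [-1.     0.004  0.017] F [-0.5  1.4 -1.6] w 46.5 j [-22.  25.  26. 104. -14.  53.   4.]
share [ 0.0013 -0.0036  0.0005] yaw deg 0.13 share 0.0021
```

View pics/k.png

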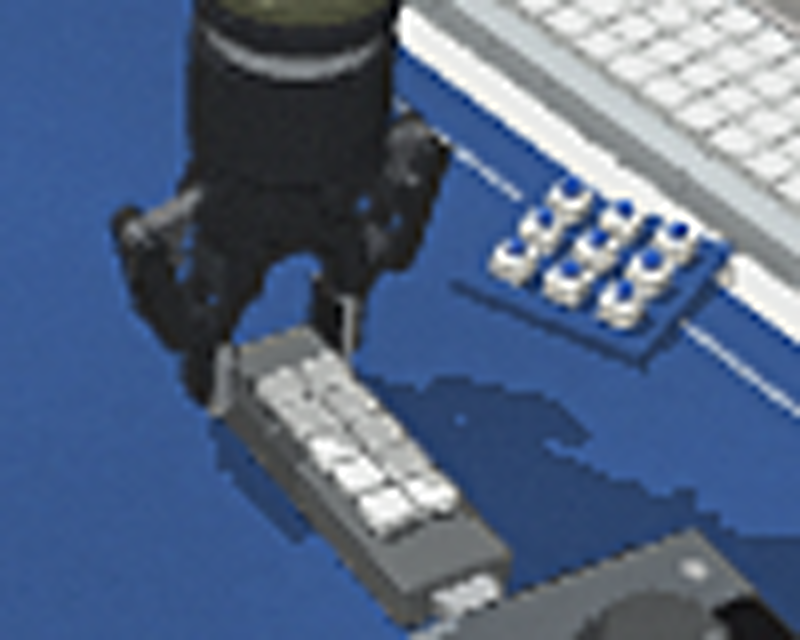

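View pics/k2.png

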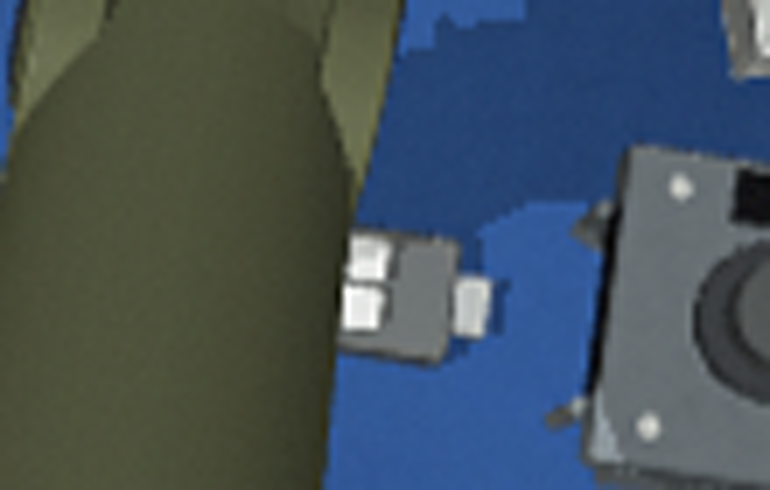

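```bash
cat > tf.py <<'E'
from fit import *
def tloc(P): c,s=np.cos(te[2]),np.sin(te[2]);return (np.array([[c,s],[-s,c]])@(np.array(P)[:2]-te[:2])).round(1)
E
python3 - <<'E' | tail -8
from tf import *
for n,(u,v),z in [('casefront hi',(458,240),25),('casefront lo',(442,360),25),('plug hi',(492,278),16.5),('plug lo',(484,340),16.5),('tab hi',(605,205),43),('tab lo',(580,405),43)]:
    print(n,tloc(ray(dt,Kt,*px((270,110),[(u,v)],7)[0],z)))
print('tcp',tloc(get_obs()['eef_pos']))
E
```

```text
in tester frame: [array([366. ,   3.1])] grasp -66 [[623.23895493 169.96996242   0.        ]]
casefront hi [101.8 -24.5]
casefront lo [101.6  22.6]
plug hi [ 85.3 -13.7]
plug lo [85.2 10.8]
tab hi [ 51.7 -42. ]
tab lo [51.1 35.1]
tcp [2.322e+02 1.000e-01]
```

```bash
python3 -m handwheel '0.001 -0.02 0 0.002; 0.001 -0.05 0 0.002; 0.001 -0.08 0 0.002; 0.001 -0.11 0 0.002; 0.001 -0.13 0 0.002; 0.001 -0.15 0 0.002; 0.001 -0.17 0 0.002; 0.001 -0.19 0 0.002; 0.001 -0.2 0 0.002; 0.001 -0.2 0 0.002;0.001 -0.2 0 0.002'; python3 plan.py 585.9 -163.6 33 -7.35; python3 -c "
from h import *
save('side','l.png',(265,155,385,245),6.5);save('top','l2.png',(270,110,380,180),7)"
```

```text
t: 12.15
eef_pos: [590.5, -128.2, 33.0]
eef_rot: [[0.017, 0.128, 0.992], [0.001, 0.992, -0.128], [-1.0, 0.003, 0.017]]
wrist_force: [-0.1, -0.5, -0.4]
grip_width: 46.6
t 12.15 pos [ 590.5 -128.2   33. ] ang -7.37 zz [-1.     0.003  0.017] F [-0.1 -0.5 -0.4] w 46.6 j [-13.  26.  28. 104. -15.  53.  14.]
share [-0.0002 -0.0714 -0.0001] yaw deg -0.02 share -0.0004
```

View pics/l.png

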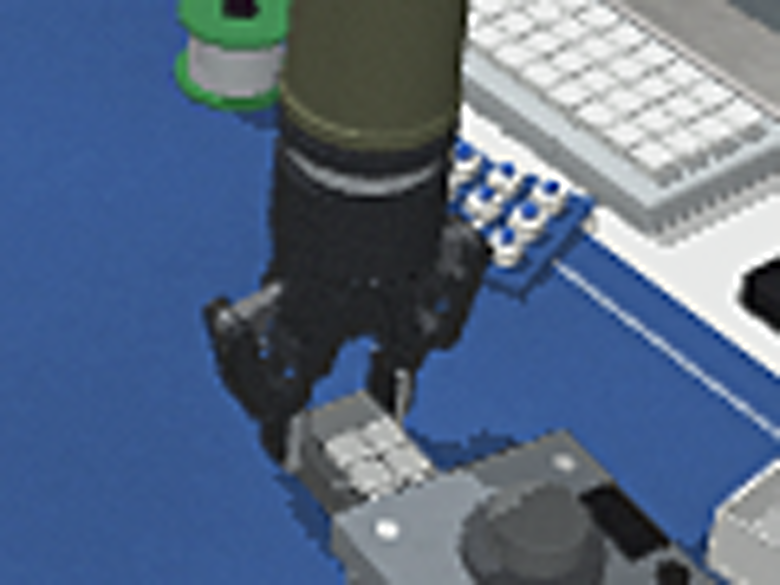

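View pics/l2.png

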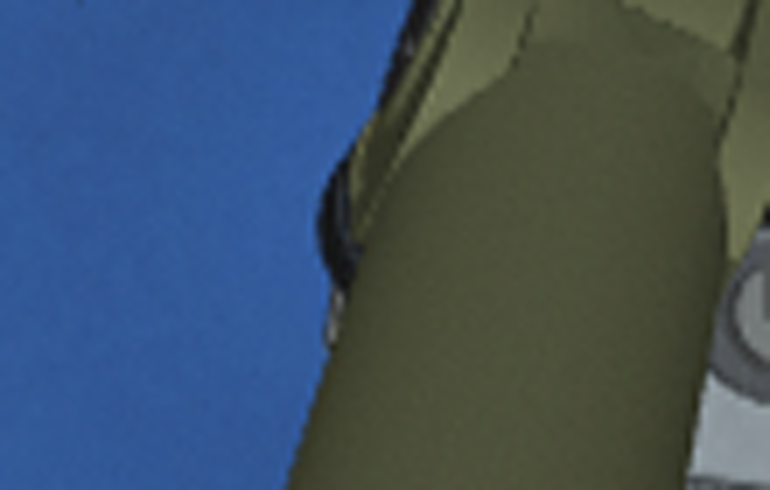

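```bash
python3 -m handwheel '0 -0.02 0 0; 0 -0.04 0 0; 0 -0.055 0 0; 0 -0.065 0 0; 0 -0.068 0 0; 0 -0.068 0 0'; python3 -m handwheel '0 -0.003 0 0; 0 -0.006 0 0; 0 -0.006 0 0; 0 -0.006 0 0'; python3 plan.py 585.9 -163.6 33 -7.35
```

```text
t: 12.85
eef_pos: [586.1, -162.5, 33.1]
eef_rot: [[0.017, 0.128, 0.992], [0.0, 0.992, -0.128], [-1.0, 0.003, 0.017]]
wrist_force: [0.1, -1.7, 1.7]
grip_width: 46.9
t: 13.25
eef_pos: [586.1, -162.8, 33.0]
eef_rot: [[0.017, 0.127, 0.992], [0.004, 0.992, -0.127], [-1.0, 0.006, 0.016]]
wrist_force: [-0.7, 5.0, 2.5]
grip_width: 47.2
t 13.25 pos [ 586.1 -162.8   33. ] ang -7.3 zz [-1.     0.006  0.016] F [-0.7  5.   2.5] w 47.2 j [-10.  26.  28. 104. -16.  53.  18.]
share [ 0.0001 -0.0016 -0.0002] yaw deg 0.05 share 0.0008
```

```bash
python3 -m handwheel '0 -0.005 0 0; 0 -0.01 0 0; 0 -0.012 0 0; 0 -0.012 0 0'; python3 plan.py 585.9 -163.6 33 -7.35
```

```text
t: 13.65
eef_pos: [586.1, -163.0, 33.0]
eef_rot: [[0.016, 0.125, 0.992], [0.011, 0.992, -0.125], [-1.0, 0.013, 0.015]]
wrist_force: [-1.3, 12.2, 5.3]
grip_width: 46.7
t 13.65 pos [ 586.1 -163.    33. ] ang -7.18 zz [-1.     0.013  0.015] F [-1.3 12.2  5.3] w 46.7 j [-10.  26.  28. 103. -16.  53.  19.]
share [-0.     -0.0013 -0.0002] yaw deg 0.17 share 0.0028
```

Firmly against the stop (12 N, no more travel). I release the grip and lift off.

```bash
python3 -m handwheel '0 0 0 0; 0 0 0 0; 0 0 0 0; 0 0 0 0; 0 0 0 0; 0 0 0 0; -0.05 0.02 0 0; -0.12 0.04 0 0; -0.2 0.06 0 0; -0.28 0.06 0 0; -0.28 0.06 0 0; -0.28 0.06 0 0' 1; python3 -c "
from h import *
save('side','m.png',(265,155,385,265),6);save('top','m2.png',(270,110,420,200),5)"; python3 plan.py 572.5 -268.8 180 -7.3
```

```text
t: 14.85
eef_pos: [588.0, -135.0, 174.5]
eef_rot: [[0.019, 0.125, 0.992], [0.011, 0.992, -0.125], [-1.0, 0.013, 0.017]]
wrist_force: [-0.1, 0.1, -0.4]
grip_width: 85.5
t 14.95 pos [ 586.6 -134.7  172.1] ang -7.2 zz [-1.     0.013  0.013] F [ 0.1 -0.2  0. ] w 85.4 j [-15.  17.  31.  98. -10.  67.  11.]
share [-0.0193 -0.2694  0.0058] yaw deg 0.1 share 0.0017
```

View pics/m.png

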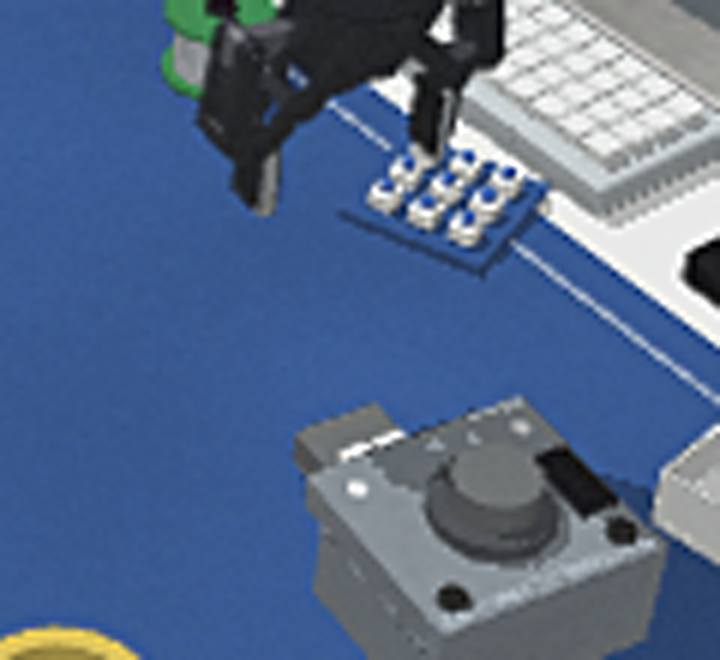

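View pics/m2.png

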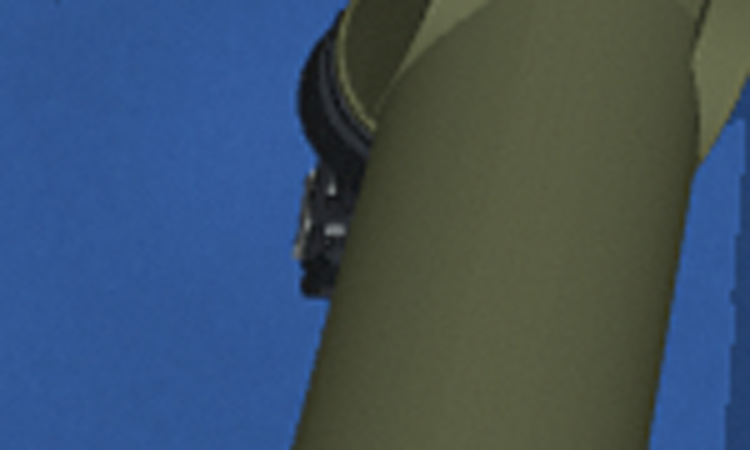

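```bash
python3 - <<'E' | tail -4
from tf import *
for u,v in [(295,440),(375,403)]: print(tloc(ray(ds,Ks,*px((265,155),[(u,v)],6)[0],25)))
print('roof', [tloc(ray(ds,Ks,*px((265,155),[(u,v)],6)[0],65)) for u,v in[(307,478),(518,397)]])
E
```

```text
in tester frame: [array([366. ,   3.1])] grasp -66 [[623.23895493 169.96996242   0.        ]]
[105.8  28.2]
[110.2 -20.8]
roof [array([49. , 61.9]), array([ 50.1, -55.7])]
```

```bash
python3 -m handwheel '0 -0.06 0.001 0; 0 -0.13 0.003 0; 0 -0.2 0.005 0; 0 -0.25 0.006 0; 0 -0.269 0.006 0; 0 -0.269 0.006 0; 0.02 -0.269 0.006 0; 0.05 -0.269 0.006 0; 0.06 -0.269 0.006 0; 0.06 -0.269 0.006 0; 0.06 -0.269 0.006 0' 0 40; python3 -c "
from h import *
save('side','n.png',(285,155,385,265),6)";python3 plan.py 572.5 -268.6 126 -7.3
```

```text
t: 16.15
eef_pos: [573.2, -267.5, 139.7]
eef_rot: [[0.013, 0.124, 0.992], [0.012, 0.992, -0.125], [-1.0, 0.013, 0.012]]
wrist_force: [-0.3, -1.0, -0.3]
grip_width: -0.1
t 16.2 pos [ 573.3 -267.9  140.2] ang -7.17 zz [-1.     0.013  0.012] F [ 0.  -0.5  0.5] w -0.1 j [ -3.  23.  33.  95. -14.  66.  27.]
share [ 0.0283 -0.0019 -0.0018] yaw deg 0.13 share 0.0021
```

View pics/n.png

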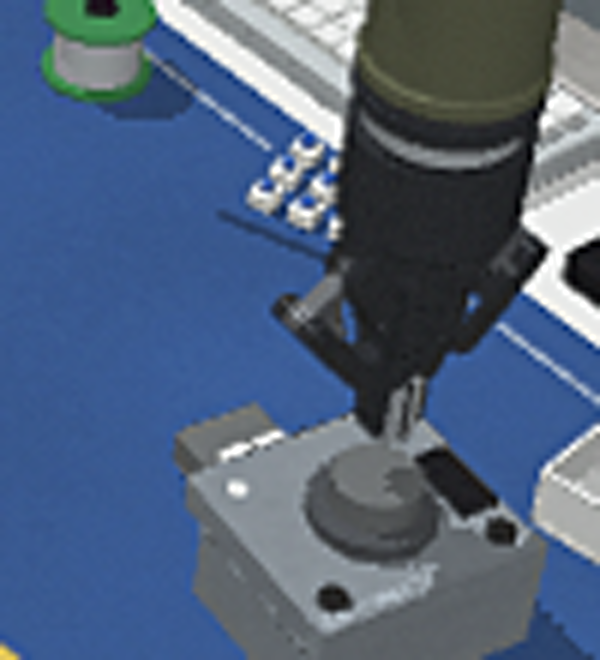

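```bash
python3 -m handwheel '0.01 0 0 0; 0.02 0 0 0; 0.028 0 0 0; 0.028 0 0 0; 0.028 0 0 0; 0.028 0 0 0; 0.028 0 0 0; 0.028 0 0 0'; python3 plan.py 572.5 -268.6 120 -7.3
```

```text
t: 17.0
eef_pos: [573.6, -267.8, 126.4]
eef_rot: [[0.014, 0.125, 0.992], [0.011, 0.992, -0.125], [-1.0, 0.013, 0.013]]
wrist_force: [-0.1, -1.3, -0.2]
grip_width: -0.0
t 17.0 pos [ 573.6 -267.8  126.4] ang -7.18 zz [-1.     0.013  0.013] F [-0.1 -1.3 -0.2] w -0.0 j [ -3.  24.  33.  96. -15.  64.  27.]
share [ 0.0127 -0.002  -0.0022] yaw deg 0.12 share 0.0021
```

```bash
python3 -m handwheel '0.002 0 0 0; 0.004 0 0 0; 0.006 0 0 0; 0.006 0 0 0; 0.006 0 0 0'; python3 -m handwheel '0.002 0 0 0; 0.004 0 0 0; 0.004 0 0 0;0.004 0 0 0'
```

```text
t: 17.5
eef_pos: [573.6, -267.8, 123.3]
eef_rot: [[0.014, 0.125, 0.992], [0.011, 0.992, -0.125], [-1.0, 0.013, 0.012]]
wrist_force: [0.4, -0.0, -0.1]
grip_width: -0.0
t: 17.9
eef_pos: [573.6, -267.7, 121.2]
eef_rot: [[0.014, 0.125, 0.992], [0.011, 0.992, -0.125], [-1.0, 0.013, 0.012]]
wrist_force: [-0.3, 0.3, 0.2]
grip_width: 0.1
```

```bash
python3 -m handwheel '0.002 0 0 0; 0.004 0 0 0; 0.004 0 0 0;0.004 0 0 0'; python3 -m handwheel '0.002 0 0 0; 0.004 0 0 0; 0.004 0 0 0;0.004 0 0 0'
```

```text
t: 18.3
eef_pos: [573.6, -267.7, 119.2]
eef_rot: [[0.014, 0.125, 0.992], [0.011, 0.992, -0.125], [-1.0, 0.013, 0.012]]
wrist_force: [-1.0, 0.7, -0.5]
grip_width: 0.1
t: 18.7
eef_pos: [573.6, -267.7, 117.1]
eef_rot: [[0.014, 0.125, 0.992], [0.011, 0.992, -0.125], [-1.0, 0.013, 0.012]]
wrist_force: [0.2, 0.9, -0.4]
grip_width: 0.1
```

```bash
python3 -m handwheel '0.002 0 0 0; 0.003 0 0 0; 0.003 0 0 0;0.003 0 0 0'; python3 -m handwheel '0.002 0 0 0; 0.003 0 0 0; 0.003 0 0 0;0.003 0 0 0'
```

```text
t: 19.1
eef_pos: [573.8, -267.8, 115.8]
eef_rot: [[0.014, 0.125, 0.992], [0.011, 0.992, -0.125], [-1.0, 0.013, 0.013]]
wrist_force: [0.1, -0.0, 1.3]
grip_width: 0.1
t: 19.5
eef_pos: [573.8, -267.8, 114.4]
eef_rot: [[0.014, 0.125, 0.992], [0.011, 0.992, -0.125], [-1.0, 0.013, 0.013]]
wrist_force: [0.7, -1.0, 1.3]
grip_width: -0.2
```

```bash
python3 -m handwheel '0.002 0 0 0; 0.003 0 0 0; 0.003 0 0 0;0.003 0 0 0'; python3 -m handwheel '0.002 0 0 0; 0.003 0 0 0; 0.003 0 0 0;0.003 0 0 0'
```

```text
t: 19.9
eef_pos: [573.8, -267.8, 112.9]
eef_rot: [[0.014, 0.125, 0.992], [0.011, 0.992, -0.125], [-1.0, 0.013, 0.013]]
wrist_force: [-1.4, 1.0, 3.1]
grip_width: -0.1
t: 20.3
eef_pos: [573.8, -267.8, 111.6]
eef_rot: [[0.014, 0.125, 0.992], [0.011, 0.992, -0.125], [-1.0, 0.013, 0.013]]
wrist_force: [-1.3, 0.3, 4.9]
grip_width: -0.2
```

```bash
python3 -m handwheel '0.001 0 0 0; 0.002 0 0 0; 0.002 0 0 0;0.002 0 0 0'; python3 -c "
from h import *
o=get_obs();print(o['eef_pos'],o['wrist_force'])"
```

```text
t: 20.7
eef_pos: [573.9, -267.8, 111.4]
eef_rot: [[0.014, 0.125, 0.992], [0.011, 0.992, -0.125], [-1.0, 0.013, 0.013]]
wrist_force: [-3.1, 1.3, 8.3]
grip_width: 0.1
[ 573.87265385 -267.82624779  111.43909461] [-3.12520376  1.26427977  8.30988757]
```

```bash
python3 -m handwheel '0.001 0 0 0; 0.001 0 0 0; 0.001 0 0 0;0.001 0 0 0; 0.001 0 0 0; 0.001 0 0 0; 0.001 0 0 0; 0.001 0 0 0; 0.001 0 0 0; 0.001 0 0 0'
```

```text
t: 21.7
eef_pos: [573.9, -267.8, 111.5]
eef_rot: [[0.015, 0.125, 0.992], [0.012, 0.992, -0.125], [-1.0, 0.013, 0.013]]
wrist_force: [-2.3, 1.6, 6.6]
grip_width: 0.1
```

```bash
python3 -m handwheel '0.004 0 0 0; 0.008 0 0 0; 0.012 0 0 0; 0.016 0 0 0; 0.02 0 0 0; 0.022 0 0 0; 0.022 0 0 0'
```

```text
t: 22.4
eef_pos: [574.2, -268.0, 105.0]
eef_rot: [[0.016, 0.125, 0.992], [0.013, 0.992, -0.125], [-1.0, 0.015, 0.014]]
wrist_force: [-9.8, 4.4, 27.7]
grip_width: 0.0
```

```bash
python3 -m handwheel '-0.02 0 0 0; -0.08 0 0 0; -0.16 0 0 0; -0.2 0 0 0; -0.2 0.1 0 0; -0.2 0.2 0 0; -0.2 0.3 0 0; -0.2 0.4 0 0; -0.2 0.4 0 0; -0.2 0.4 0 0'; python3 -c "
from h import *
save('side','o.png',(285,155,385,265),6);save('top','o2.png',(120,60,450,290),2.4)
print(get_obs()['wrist_force'])"
```

```text
t: 23.4
eef_pos: [597.7, -68.8, 207.3]
eef_rot: [[0.015, 0.121, 0.993], [0.013, 0.993, -0.121], [-1.0, 0.015, 0.013]]
wrist_force: [0.5, -0.6, -0.2]
grip_width: -0.4
[-0.2126883   0.88606676  0.40798863]
```

View pics/o.png

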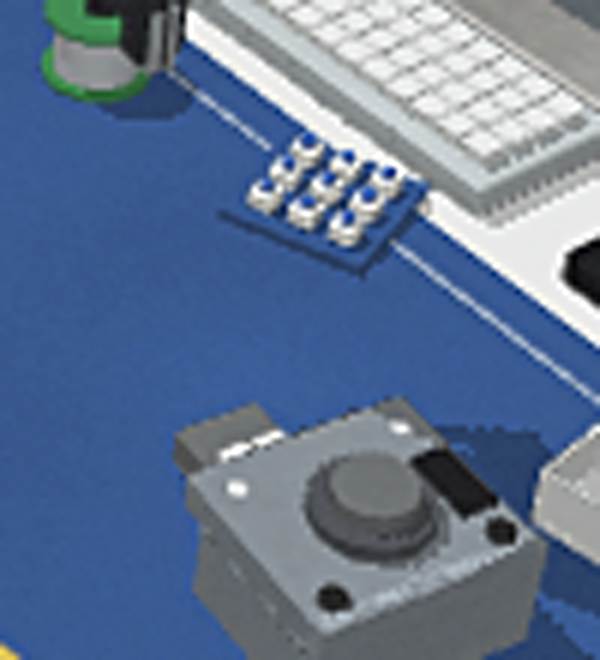

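View pics/o2.png

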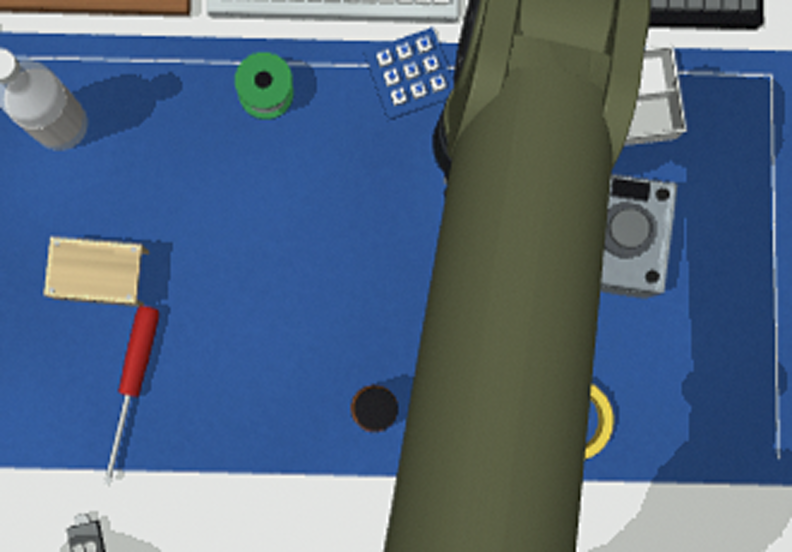

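```bash
python3 -m handwheel '0 0 0 0; 0 0 0 0; 0 0 0 0'; python3 -c "
from bench import order
print(order.finish_job())"
```

```text
t: 23.8
eef_pos: [597.1, -73.7, 207.6]
eef_rot: [[0.015, 0.129, 0.992], [0.012, 0.992, -0.129], [-1.0, 0.014, 0.014]]
wrist_force: [0.4, 0.8, -0.1]
grip_width: 0.2
the job is handed in; nothing more can be done
None
```

I carried out the whole task in 23.8 s of the 58 s allowed and handed it in. No verdict is reported, so the points below come from my own readings.

- **Keypad out and down:** I drew it from the sleeve and laid it flat on the mat about midway between sleeve and tester. I then let go and took it again by its rear end.
- **Keypad home:** I slid it into the slot until it stopped moving with 12 N pushing back, then released it. The stop came within 1 mm of where I expected it. In the side picture the case end lies 106–110 mm from the tester's origin, against 110 mm nominal. I put that spread down to camera error.
- **Key, first click:** I held it for about a second at 6.6 N. Just before that hold the force peaked briefly at 8.3 N, below the 11 N at which the second stage moves.
- **Key, fully down:** I pressed 6.5 mm further, to a hard stop at 28 N, and let go. The last picture shows the cap sitting lower than before.
- **Final state:** The gripper is well clear, with a wrist force under 1 N. The bystanders I could see look unmoved. The arm partly hid the tape and the parts box in the last top picture, so I checked those two less well. I had no direct reading of the key's joints.

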